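Wedge the rocking tool chest

ROBOT

A 6-joint arm with a two-finger parallel gripper is mounted at the origin on the work surface. World frame = base frame: x ahead of the robot, y to its left, z up, the work surface at z = 0. Lengths are in mm, angles in rad, forces in N, time in s.
With the tool pointing down it reaches from about 275 to 825 mm from the base axis. Payload 4.9 kg.
Tool frame: the origin (TCP) lies between the finger pads; the fingertips stand 22 mm ahead of it and the grasp point (between the pads) lies 3 mm ahead of it; z points along the fingers, y is the line along which they close (so a half turn about z gives the same grasp; the last joint's range is limited). The gripper opens to 85 mm and grips with 20 to 120 N. Pads are 22 mm wide; open, the fingers measure 114 mm over their backs; the gripper's body (76 mm by 85 mm) begins 54 mm behind the grasp point. The pads swing forward as they close: fully open they stand 13 mm farther back than shut.
Start: joints at [-1.37, 0.326, -0.193, 1.052, 0, 1.437], TCP at [180.731, -519.475, 253.281] pointing down, gripper open.
Joint ranges: [-2.65, 2.65], [-0.97, 1.79], [-1.3, 1.35], [-1.93, 2.1], [-1.47, 1.37], [-3.14, 3.14]. Speed limits (rad/s): [2.57, 2.57, 3.14, 3.14, 3.14, 3.14].

INTERFACE

Orientations are given as [roll, pitch, yaw] about the fixed x, y, z axes, in that order (R = Rz(yaw) Ry(pitch) Rx(roll)).
In Python, from rig import monitor, eyes, close_job gives the robot as it stands. The module is installed in compiled form; this text tells all that it offers.
- The arm moves only by the tool step_arm, never from a script. Its argument "increments" is a list of rows, each an object of numbers: "hand": the opening in per cent of the stroke, from 0 (shut) to 100 (fully open); "dx", "dy", "dz": the shift along the tool's x, y, z in m; "rx", "ry", "rz": the turn, a rotation vector about the tool's x, y, z in degrees. A call has 1 to 10 rows; each row is the pose to reach, as a shift and turn from the pose commanded when the call began, along the tool's axes at that moment; what a row does not reach only later rows make up. A row lasts 1/8 s, in which the tool goes at most 62.5 mm and 10.7 degrees, less where a joint would pass 70% of its speed; a pose out of reach is approached as far as the arm can. A call with a gripper value outside its range is refused whole. The fingers move at their own pace and stop on an object; "grip_force" is the grip in N (left out, the last holds). Time passes only in rows, so rows that repeat a pose let the fingers close. It gives the time, the measured TCP pose, the force, the opening and the grip force at its end, in the units of the state.
- monitor.state(): the state, without advancing time (a new reading comes with each control period).
- eyes.capture(name): name is "side" or "top"; returns a dict with "img" (400x640x3 uint8, red, green, blue), "K" (3x3 intrinsics, pixels), "R" (3x3) and "t" (3): a world point X has camera coordinates R X + t. Camera axes: x right, y down, z forward; pixel columns grow to the right and rows downward; lengths in mm; the calibration is good to about 2 mm. A picture is of the moment at which its call begins. There is no depth.
- close_job(): hands the job in; it is judged then, once.
The state is a dict: "t": time; "qpos": joint angles; "joint_vel": joint speeds; "joint_efforts": joint torques, N m; "tool_pos": TCP position; "ee_rot": TCP orientation; "force": force on the tool from outside, world axes, zero at the start; "torque": the same for the moment, N m; "finger_gap": finger opening in mm; "grip_force": force on a finger pad.
Only numpy, scipy, OpenCV 4.12 (cv2) and the standard library are available. Lean on these libraries where they do the work, as an engineer would, in place of code of your own. Each camera call takes 0.05 s, during which the arm holds its last target. There are 200 camera calls.

TASK

The wooden tool chest on the carving table rocks because its small red foot does not reach the table. Push the loose wooden wedge along the table, thin end first, under that foot until the chest no longer rocks, then test it: press down firmly with the fingertips (about 10 N) on top of the chest right above that foot and finish while still holding it pressed, the chest staying level. Only push and press: do not pick up or lift anything, do not shove the chest out of its place, and leave the other things on the table alone.

Things in the scene. Friction and masses are not known exactly. Their poses are not given: they have to be found in the camera images.
- chest: wooden tool chest, 1.4 to 2.3 kg, 200 (x) by 260 mm (y), flat lid 140 mm above the table, underside 28 mm. Origin at table level under its centre, z up. Stands level on three dark ball feet 30 mm across at (-80,-110), (-80,110), (80,110) mm; at (80,-110) is a smaller red ball foot that hangs 10 mm above the table. 2 to 4 N pressed down over the red foot rocks the chest by about 0.08 rad
- small_foot (a point): lowest point of the small red ball foot (ball 20 mm across) of the chest; the foot is fixed to the chest, inset 20 mm from its two sides
- press_spot (a point): point on the top of the chest's lid straight above the small red foot, 140 mm above the table, 22 mm in from the two lid edges: the place to press
- wedge: loose pale wooden wedge, ~70 g, 150 mm long (x), 50 mm wide (y), lying flat; origin at the middle of its underside. 3 mm high at the thin end (+x), rising evenly to 21 mm at the upright thick end (-x). Thin end points roughly at the red foot, along the chest's +y. Its top is 10 mm high 17 mm from the origin towards the thin end: there it fills the gap. Pushed on against the foot, it lifts it
- mushroom: small carved wooden mushroom, 44 mm across, 44 mm tall, standing beside the chest; bystander, origin under its centre
- sanding_block: cork sanding block 70 x 45 x 32 mm lying near the wedge; bystander, origin under its centre
- red_bottle: red drinking bottle, 68 mm across, 210 mm tall; bystander, origin under its centre
- green_bottle: green drinking bottle, 68 mm across, 200 mm tall; bystander, origin under its centre
- marker_pot: turned wooden pot of markers, 120 mm across, 160 mm tall with markers; bystander, origin under its centre
- mallet: wooden carving mallet lying down, about 240 mm long, 60 mm thick; bystander, origin under its middle
- tin: red and white tin box 94 x 144 x 62 mm; bystander, origin under its centre
Not all that is in view belongs to the job. Several things have the shape of the wedge; the one meant has the colours described above.

How it is judged:
By the outcome, as a careful person would: the job done as asked, in the order asked, and still so for the second after the job is handed in, while the arm keeps its last pose, push and grip.
It also fails if it takes over 61 s, if anything falls off the work surface, if the arm or the gripper's body presses on something with over 40 N, if the wrist force passes 120 N, or if a joint passes its speed limit or range.

## Working session

There is one attempt and no reset: what is moved stays moved. The work goes in short steps, Python scripts to look and compute and a tool call to move; the robot and the scene stay as the last step left them, time stands still between calls to the robot, and variables do not carry over. Pictures are saved under pics/ and viewed, at most 10 in all, crops included, and the job is handed in when it is done.

Besides the shell and the picture viewer there is one more tool, called after "Emit:" as name(argument=value, ...) on one line, values as JSON. step_arm: Moves the arm, as the interface text tells. Its arguments: {"type":"object","properties":{"increments":{"type":"array","items":{"type":"object","properties":{"hand":{"type":"number"},"dx":{"type":"number"},"dy":{"type":"number"},"dz":{"type":"number"},"rx":{"type":"number"},"ry":{"type":"number"},"rz":{"type":"number"}}}},"grip_force":{"type":"number"}},"required":["increments"]}

```bash
mkdir -p pics; cat > h.py <<'E'
import numpy as np,cv2
from rig import monitor,eyes,close_job
def cap(n,f):
    c=eyes.capture(n); cv2.imwrite('pics/'+f,c['img'][:,:,::-1]); np.savez('pics/'+f+'.npz',**c); return c
def ray(c,uv,z):
    K,R,t=[np.array(c[k],float) for k in 'KRt']
    o=-R.T@t; d=R.T@np.linalg.solve(K,np.array([uv[0],uv[1],1.]))
    return o+d*(z-o[2])/d[2]
def proj(c,X):
    p=np.array(c['K'])@(np.array(c['R'])@np.array(X,float)+np.array(c['t']).ravel()); return p[:2]/p[2]
E
python3 - <<'E'
from h import *
for n in('top','side'):
    c=cap(n,n+'1.png'); print(n,-np.array(c['R']).T@np.array(c['t']),np.array(c['R'])[2])
s=monitor.state(); print(s['tool_pos'],s['ee_rot'],s['finger_gap'],s['t'],s['force'])
E
```

```text
top [ 284.89251838    7.49509015 1385.63797807] [ 0.21412153  0.00113163 -0.97680637]
side [ 395.37483738 -847.27812054  838.17655921] [ 0.14697283  0.75393582 -0.64029662]
[ 180.63806194 -518.98053067  252.57613035] [-3.14004641e+00 -2.06633449e-04  3.34822217e-01] 85.19329759090586 0.1 [-0.38270398 -0.44550443 -0.02417211]
```

View pics/top1.png

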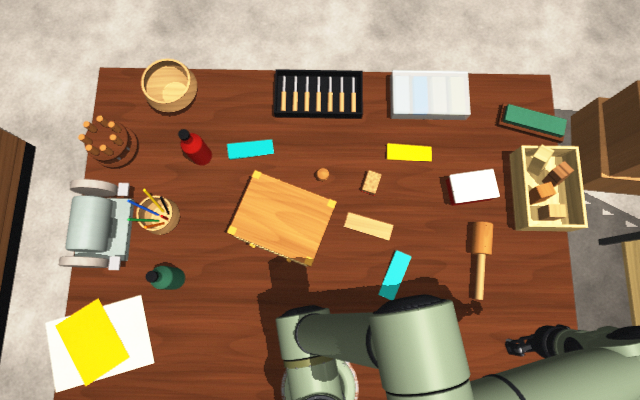

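View pics/side1.png

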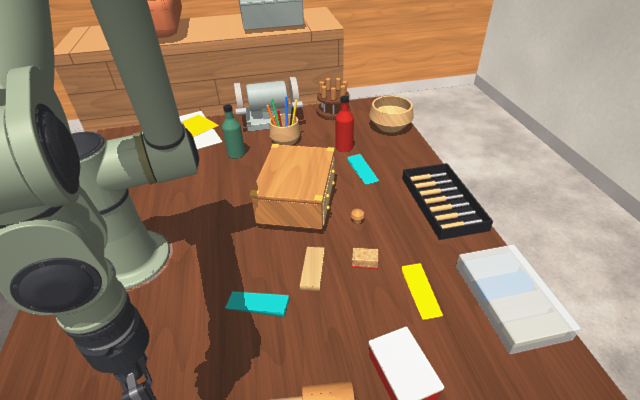

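The top view shows the chest lid with corners at about (258,172), (335,203), (310,263) and (229,232). The pale wedge spans about (345..393, 213..239), the sanding block is at (372,181) and the mushroom at (322,174). The side view shows the wedge at about (312,268), in front of the chest. The cyan and yellow look-alikes are to be left alone.

```bash
python3 - <<'E'
from h import *
a=np.load('pics/top1.png.npz'); b=np.load('pics/side1.png.npz')
for c,nm,(x0,y0,x1,y1) in((a,'top',(338,206,400,245)),(b,'side',(292,240,335,296))):
    im=c['img'][y0:y1,x0:x1]; hsv=cv2.cvtColor(im,cv2.COLOR_RGB2HSV)
    m=((hsv[...,2]>135)).astype(np.uint8)
    n,l,s,_=cv2.connectedComponentsWithStats(m); k=1+np.argmax(s[1:,4]); m=(l==k).astype(np.uint8)
    ct=max(cv2.findContours(m,0,1)[0],key=cv2.contourArea); r=cv2.boxPoints(cv2.minAreaRect(ct))+[x0,y0]
    ap=cv2.approxPolyDP(ct,3,True)[:,0]+[x0,y0]
    print(nm,s[k]); 
    for p in r: print('box',p,ray(c,p,3)[:2].round(),ray(c,p,21)[:2].round())
    print('approx',ap.tolist())
# chest lid
im=a['img'][160:275,220:345]; hsv=cv2.cvtColor(im,cv2.COLOR_RGB2HSV)
m=((hsv[...,2]>150)&(hsv[...,1]>80)).astype(np.uint8); m=cv2.morphologyEx(m,cv2.MORPH_OPEN,np.ones((5,5)))
ct=max(cv2.findContours(m,0,1)[0],key=cv2.contourArea)
ap=cv2.approxPolyDP(ct,5,True)[:,0]+[220,160]
for p in ap: print('lid',p,ray(a,p,140)[:2].round())
mr=cv2.minAreaRect(np.array([ray(a,p,140)[:2] for p in ct[:,0]+[220,160]],np.float32)); print(mr)
for f,c,bx in(('z1',a,(215,155,405,275)),('z2',b,(240,140,385,300))):
    x0,y0,x1,y1=bx; cv2.imwrite(f'pics/{f}.png',cv2.resize(c['img'][y0:y1,x0:x1,::-1],None,fx=3.6,fy=3.6,interpolation=2))
A=cv2.imread('pics/z1.png');B=cv2.imread('pics/z2.png')
E
```

```text
top [   0    5   62   34 1143]
box [338.         243.99999237] [435. -54.] [433. -53.]
box [338. 211.] [543. -53.] [540. -53.]
box [398.99999237 211.        ] [ 547. -254.] [ 543. -250.]
box [398.99999237 243.99999237] [ 438. -251.] [ 436. -248.]
approx [[338, 215], [345, 219], [343, 226], [375, 236], [357, 237], [377, 236], [385, 241], [344, 240], [338, 244], [393, 244], [385, 239], [399, 239], [390, 236], [393, 224], [382, 220], [386, 217], [398, 221], [399, 216], [364, 216], [349, 211]]
side [  7   6  26  45 914]
box [297.11538696 288.423069  ] [ 444. -209.] [ 443. -223.]
box [306.19230747 243.03846145] [495. -57.] [493. -74.]
box [327.53845978 247.30769348] [551. -87.] [ 548. -103.]
box [318.46154022 292.6923027 ] [ 495. -234.] [ 492. -247.]
approx [[307, 246], [299, 288], [318, 290], [324, 247]]
lid [254 171] [636. 207.]
lid [228 233] [447. 274.]
lid [311 264] [361.  29.]
lid [335 200] [551. -38.]
((494.1892395019531, 120.10176086425781), (268.5548400878906, 217.37001037597656), 69.40306854248047)
```

View pics/z2.png

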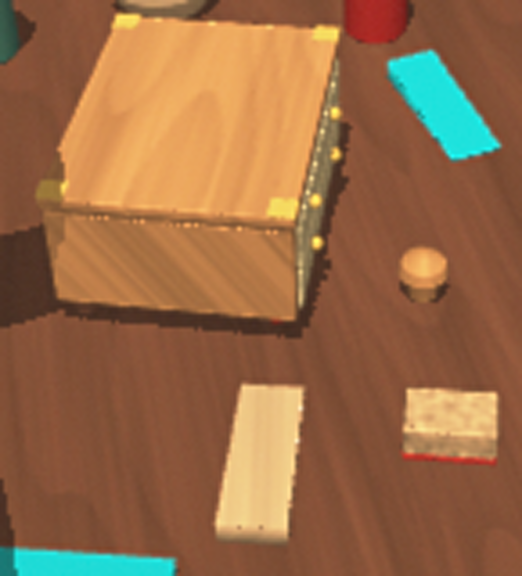

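View pics/z1.png

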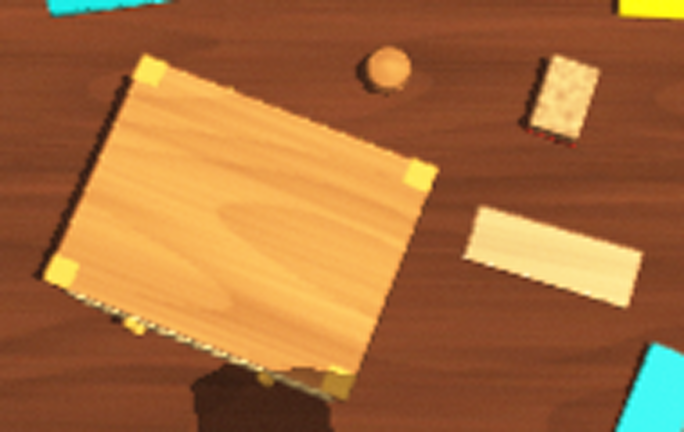

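The side crop shows the red foot peeking out at about (275,319) in the crop, with the wedge below it. The top crop gives lid corners at (143,55), (438,170), (349,400), (42,277) and wedge corners at (480,206), (642,252), (629,307), (463,258).

```bash
python3 - <<'E'
from h import *
a=np.load('pics/top1.png.npz'); b=np.load('pics/side1.png.npz')
f=lambda p,o:(np.array(p)+.5)/3.6+o-.5
L=np.array([ray(a,f(p,(215,155)),140)[:2] for p in[(143,55),(438,170),(349,400),(42,277)]])
print('lid top',L.round()); print([np.linalg.norm(L[i]-L[i-1]).round() for i in range(4)])
Ls=np.array([ray(b,f(p,(240,140)),140)[:2] for p in[(339,30),(298,213)]]);print('lid side (+x edge corners)',Ls.round())
u=(L[0]-L[1]+L[3]-L[2]); u/=np.linalg.norm(u); v=np.array([u[1],-u[0]]) # u=chest y, v=chest x
print('chest y',u,np.degrees(np.arctan2(u[1],u[0])))
ctr=L.mean(0); print('ctr',ctr,'foot',ctr+80*v-110*u)
print('foot side',ray(b,f((275,319),(240,140)),14)[:2])
W=np.array([ray(a,f(p,(215,155)),z)[:2] for p,z in[((480,206),3),((642,252),21),((629,307),21),((463,258),3)]])
print('W',W.round()); 
Ws=np.array([ray(b,f(p,(240,140)),z)[:2] for p,z in[((304,387),3),((288,530),21),((217,528),21),((242,385),3)]])
print('Ws',Ws.round())
for w in(W,Ws):
    d=(w[0]+w[3]-w[1]-w[2])/2; print('ctr',w.mean(0),'len',np.linalg.norm(d),'ang',np.degrees(np.arctan2(d[1],d[0])),'wid',np.linalg.norm(w[0]-w[3]))
E
```

```text
lid top [[639. 206.]
 [545. -42.]
 [356.  27.]
 [451. 279.]]
[np.float64(202.0), np.float64(265.0), np.float64(201.0), np.float64(269.0)]
lid side (+x edge corners) [[639. 205.]
 [551. -34.]]
chest y [0.3536045  0.93539503] 69.2920583525868
ctr [497.75186534 117.58331204] foot [533.6869725 -13.598501 ]
foot side [532.3534405  -14.80088854]
W [[ 541.  -86.]
 [ 498. -230.]
 [ 449. -217.]
 [ 493.  -71.]]
Ws [[ 542.  -84.]
 [ 499. -231.]
 [ 451. -218.]
 [ 494.  -71.]]
ctr [ 495.05683258 -151.01299415] len 151.42005088853136 ang 73.36729493159592 wid 50.446396912860706
ctr [ 496.31950996 -150.8338701 ] len 152.95776857062768 ang 73.64582351322001 wid 49.239327507461596
```

Emit:
step_arm(increments=[{"hand": 0,"dx": 0.045,"dy": -0.02,"rz": -7},{"hand": 0,"dx": 0.09,"dy": -0.04,"rz": -14},{"hand": 0,"dx": 0.135,"dy": -0.06,"rz": -21},{"hand": 0,"dx": 0.18,"dy": -0.081,"rz": -28},{"hand": 0,"dx": 0.225,"dy": -0.101,"rz": -35},{"hand": 0,"dx": 0.27,"dy": -0.121,"rz": -42},{"hand": 0,"dx": 0.315,"dy": -0.142,"rz": -49},{"hand": 0,"dx": 0.36,"dy": -0.162,"rz": -54.2},{"hand": 0,"dx": 0.36,"dy": -0.162,"rz": -54.2},{"hand": 0,"dx": 0.36,"dy": -0.162,"rz": -54.2}], grip_force=40)

```text
invalid input
```

Emit:
step_arm(increments=[{"dx": 0.045,"dy": -0.02,"dz": 0,"rx": 0,"ry": 0,"rz": -7,"hand": 0},{"dx": 0.09,"dy": -0.04,"dz": 0,"rx": 0,"ry": 0,"rz": -14,"hand": 0},{"dx": 0.135,"dy": -0.06,"dz": 0,"rx": 0,"ry": 0,"rz": -21,"hand": 0},{"dx": 0.18,"dy": -0.081,"dz": 0,"rx": 0,"ry": 0,"rz": -28,"hand": 0},{"dx": 0.225,"dy": -0.101,"dz": 0,"rx": 0,"ry": 0,"rz": -35,"hand": 0},{"dx": 0.27,"dy": -0.121,"dz": 0,"rx": 0,"ry": 0,"rz": -42,"hand": 0},{"dx": 0.315,"dy": -0.142,"dz": 0,"rx": 0,"ry": 0,"rz": -49,"hand": 0},{"dx": 0.36,"dy": -0.162,"dz": 0,"rx": 0,"ry": 0,"rz": -54.2,"hand": 0},{"dx": 0.36,"dy": -0.162,"dz": 0,"rx": 0,"ry": 0,"rz": -54.2,"hand": 0},{"dx": 0.36,"dy": -0.162,"dz": 0,"rx": 0,"ry": 0,"rz": -54.2,"hand": 0}], grip_force=40)

```text
t: 1.35
tool_pos: [467.1, -248.1, 252.9]
ee_rot: [-3.14, 0.0, 1.281]
force: [-0.1, -0.3, 0.2]
finger_gap: 0.3
grip_force: 0.0
```

Emit:
step_arm(increments=[{"dx": 0,"dy": 0,"dz": 0.05,"rx": 0,"ry": 0,"rz": 0,"hand": 0},{"dx": 0,"dy": 0,"dz": 0.1,"rx": 0,"ry": 0,"rz": 0,"hand": 0},{"dx": 0,"dy": 0,"dz": 0.15,"rx": 0,"ry": 0,"rz": 0,"hand": 0},{"dx": 0,"dy": 0,"dz": 0.19,"rx": 0,"ry": 0,"rz": 0,"hand": 0},{"dx": 0,"dy": 0,"dz": 0.212,"rx": 0,"ry": 0,"rz": 0,"hand": 0},{"dx": 0,"dy": 0,"dz": 0.223,"rx": 0,"ry": 0,"rz": 0,"hand": 0},{"dx": 0,"dy": 0,"dz": 0.223,"rx": 0,"ry": 0,"rz": 0,"hand": 0}])

```text
t: 2.22
tool_pos: [466.7, -248.8, 30.0]
ee_rot: [-3.141, -0.0, 1.279]
force: [-0.4, 0.4, 0.1]
finger_gap: 0.2
grip_force: 0.0
```

```bash
python3 - <<'E'
from h import *
b=cap('side','side2.png'); cv2.imwrite('pics/z3.png',cv2.resize(b['img'][180:330,240:400,::-1],None,fx=3.6,fy=3.6,interpolation=2))
E
```

```text
(no output)
```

View pics/z3.png

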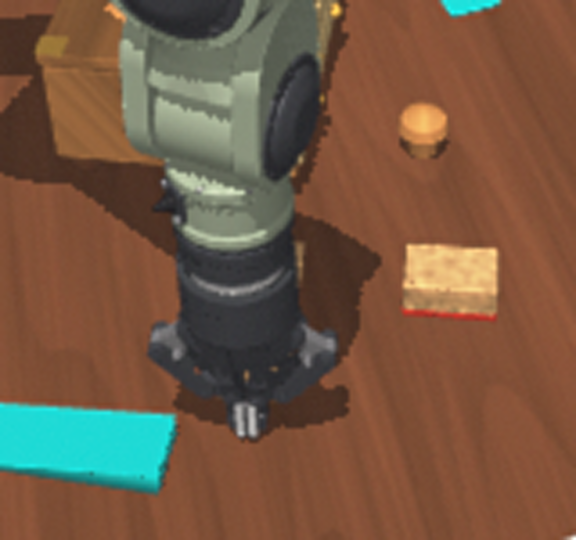

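The closed fingers stand behind the wedge's thick end at about (245,415) in the crop, clear of the cyan wedge and the block. Next, push.

Emit:
step_arm(increments=[{"dx": 0.006,"dy": 0,"dz": 0,"rx": 0,"ry": 0,"rz": 0,"hand": 0},{"dx": 0.012,"dy": 0,"dz": 0,"rx": 0,"ry": 0,"rz": 0,"hand": 0},{"dx": 0.018,"dy": 0,"dz": 0,"rx": 0,"ry": 0,"rz": 0,"hand": 0},{"dx": 0.026,"dy": 0,"dz": 0,"rx": 0,"ry": 0,"rz": 0,"hand": 0},{"dx": 0.035,"dy": 0,"dz": 0,"rx": 0,"ry": 0,"rz": 0,"hand": 0},{"dx": 0.045,"dy": 0,"dz": 0,"rx": 0,"ry": 0,"rz": 0,"hand": 0},{"dx": 0.055,"dy": 0,"dz": 0,"rx": 0,"ry": 0,"rz": 0,"hand": 0},{"dx": 0.065,"dy": 0,"dz": 0,"rx": 0,"ry": 0,"rz": 0,"hand": 0},{"dx": 0.075,"dy": 0,"dz": 0,"rx": 0,"ry": 0,"rz": 0,"hand": 0},{"dx": 0.085,"dy": 0,"dz": 0,"rx": 0,"ry": 0,"rz": 0,"hand": 0}])

```text
t: 3.52
tool_pos: [492.0, -166.0, 30.2]
ee_rot: [-3.141, -0.0, 1.281]
force: [-0.5, -0.2, 0.5]
finger_gap: 0.2
grip_force: 0.4
```

```bash
python3 - <<'E'
from h import *
for k in range(4): print(monitor.state()['force'])
a=cap('top','top3.png'); b=cap('side','side3.png')
A=cv2.resize(a['img'][160:290,290:410,::-1],None,fx=3.3,fy=3.3,interpolation=2);B=cv2.resize(b['img'][190:320,260:380,::-1],None,fx=3.3,fy=3.3,interpolation=2)
cv2.imwrite('pics/z4.png',np.hstack([A,B]))
E
```

```text
[-0.46758798 -0.22542032  0.54975668]
[-0.46758798 -0.22542032  0.54975668]
[-0.46758798 -0.22542032  0.54975668]
[-0.46758798 -0.22542032  0.54975668]
```

View pics/z4.png

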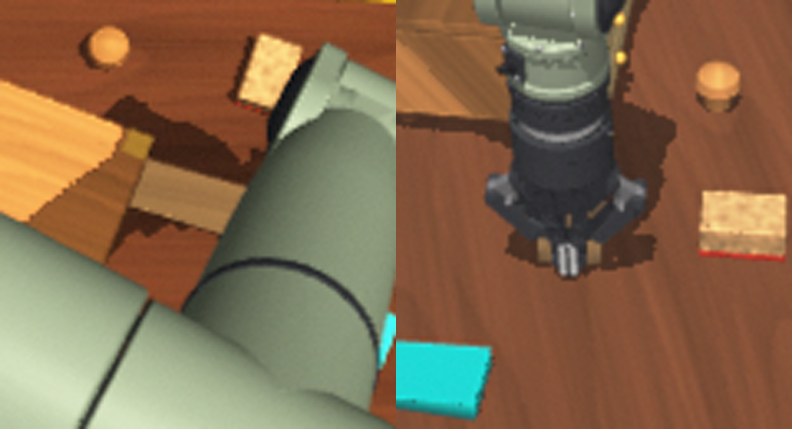

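The wedge is going in straight, centred on the fingers, at about (190,190) in the top crop, with its tip already under the lid edge. Next: another 44 mm, then small steps watching the force.

Emit:
step_arm(increments=[{"dx": 0.006,"dy": 0,"dz": 0,"rx": 0,"ry": 0,"rz": 0,"hand": 0},{"dx": 0.012,"dy": 0,"dz": 0,"rx": 0,"ry": 0,"rz": 0,"hand": 0},{"dx": 0.018,"dy": 0,"dz": 0,"rx": 0,"ry": 0,"rz": 0,"hand": 0},{"dx": 0.024,"dy": 0,"dz": 0,"rx": 0,"ry": 0,"rz": 0,"hand": 0},{"dx": 0.03,"dy": 0,"dz": 0,"rx": 0,"ry": 0,"rz": 0,"hand": 0},{"dx": 0.035,"dy": 0,"dz": 0,"rx": 0,"ry": 0,"rz": 0,"hand": 0},{"dx": 0.039,"dy": 0,"dz": 0,"rx": 0,"ry": 0,"rz": 0,"hand": 0},{"dx": 0.042,"dy": 0,"dz": 0,"rx": 0,"ry": 0,"rz": 0,"hand": 0},{"dx": 0.044,"dy": 0,"dz": 0,"rx": 0,"ry": 0,"rz": 0,"hand": 0}])

```text
t: 4.75
tool_pos: [504.5, -124.4, 30.3]
ee_rot: [3.142, 0.0, 1.281]
force: [0.2, -0.3, 0.1]
finger_gap: -0.2
grip_force: 0.2
```

Emit:
step_arm(increments=[{"dx": 0.0015,"dy": 0,"dz": 0,"rx": 0,"ry": 0,"rz": 0,"hand": 0},{"dx": 0.003,"dy": 0,"dz": 0,"rx": 0,"ry": 0,"rz": 0,"hand": 0}])

```text
t: 5.0
tool_pos: [505.3, -121.7, 30.3]
ee_rot: [3.142, 0.0, 1.281]
force: [-0.4, -0.9, 0.2]
finger_gap: -0.0
grip_force: 0.2
```

Emit:
step_arm(increments=[{"dx": 0.0015,"dy": 0,"dz": 0,"rx": 0,"ry": 0,"rz": 0,"hand": 0},{"dx": 0.003,"dy": 0,"dz": 0,"rx": 0,"ry": 0,"rz": 0,"hand": 0}])

```text
t: 5.25
tool_pos: [506.2, -118.8, 30.3]
ee_rot: [3.142, 0.0, 1.281]
force: [0.1, -0.4, 1.3]
finger_gap: -0.1
grip_force: 0.2
```

Emit:
step_arm(increments=[{"dx": 0.001,"dy": 0,"dz": 0,"rx": 0,"ry": 0,"rz": 0,"hand": 0},{"dx": 0.002,"dy": 0,"dz": 0,"rx": 0,"ry": 0,"rz": 0,"hand": 0}])

```text
t: 5.5
tool_pos: [506.7, -116.9, 30.3]
ee_rot: [3.142, 0.0, 1.281]
force: [-0.2, -0.6, -0.8]
finger_gap: -0.1
grip_force: 0.2
```

Emit:
step_arm(increments=[{"dx": 0.001,"dy": 0,"dz": 0,"rx": 0,"ry": 0,"rz": 0,"hand": 0},{"dx": 0.002,"dy": 0,"dz": 0,"rx": 0,"ry": 0,"rz": 0,"hand": 0}])

```text
t: 5.75
tool_pos: [507.3, -114.9, 30.3]
ee_rot: [3.142, 0.0, 1.281]
force: [-0.6, -0.7, -0.8]
finger_gap: -0.1
grip_force: 0.2
```

Emit:
step_arm(increments=[{"dx": 0.001,"dy": 0,"dz": 0,"rx": 0,"ry": 0,"rz": 0,"hand": 0},{"dx": 0.002,"dy": 0,"dz": 0,"rx": 0,"ry": 0,"rz": 0,"hand": 0}])

```text
t: 6.0
tool_pos: [507.8, -113.3, 30.3]
ee_rot: [3.142, 0.001, 1.281]
force: [0.2, -1.7, -0.0]
finger_gap: 0.1
grip_force: 1.0
```

Emit:
step_arm(increments=[{"dx": 0.001,"dy": 0,"dz": 0,"rx": 0,"ry": 0,"rz": 0,"hand": 0},{"dx": 0.002,"dy": 0,"dz": 0,"rx": 0,"ry": 0,"rz": 0,"hand": 0}])

```text
t: 6.25
tool_pos: [508.3, -111.7, 30.3]
ee_rot: [3.141, 0.001, 1.28]
force: [-0.5, -3.5, -0.4]
finger_gap: -0.0
grip_force: 2.0
```

Emit:
step_arm(increments=[{"dx": 0.001,"dy": 0,"dz": 0,"rx": 0,"ry": 0,"rz": 0,"hand": 0}])

```text
t: 6.38
tool_pos: [508.6, -110.8, 30.3]
ee_rot: [3.141, 0.002, 1.28]
force: [-0.9, -4.9, -0.6]
finger_gap: -0.1
grip_force: 2.6
```

Emit:
step_arm(increments=[{"dx": -0.01,"dy": 0,"dz": 0,"rx": 0,"ry": 0,"rz": 0,"hand": 0},{"dx": -0.03,"dy": 0,"dz": 0,"rx": 0,"ry": 0,"rz": 0,"hand": 0},{"dx": -0.06,"dy": 0,"dz": -0.01,"rx": 0,"ry": 0,"rz": 0,"hand": 0},{"dx": -0.1,"dy": 0,"dz": -0.05,"rx": 0,"ry": 0,"rz": 0,"hand": 0},{"dx": -0.14,"dy": 0,"dz": -0.1,"rx": 0,"ry": 0,"rz": 0,"hand": 0},{"dx": -0.18,"dy": 0,"dz": -0.15,"rx": 0,"ry": 0,"rz": 0,"hand": 0},{"dx": -0.22,"dy": 0,"dz": -0.19,"rx": 0,"ry": 0,"rz": 0,"hand": 0},{"dx": -0.26,"dy": 0,"dz": -0.21,"rx": 0,"ry": 0,"rz": 0,"hand": 0},{"dx": -0.26,"dy": 0,"dz": -0.21,"rx": 0,"ry": 0,"rz": 0,"hand": 0}])

```text
t: 7.5
tool_pos: [434.4, -362.5, 242.2]
ee_rot: [3.137, 0.001, 1.277]
force: [0.4, -0.3, -0.1]
finger_gap: -0.2
grip_force: 0.0
```

```bash
python3 - <<'E'
from h import *
a=cap('top','top5.png'); b=cap('side','side5.png')
A=cv2.resize(a['img'][155:275,215:390,::-1],None,fx=2.5,fy=2.5,interpolation=2);B=cv2.resize(b['img'][165:285,240:380,::-1],None,fx=2.5,fy=2.5,interpolation=2)
cv2.imwrite('pics/z5.png',np.hstack([A,B]))
E
```

```text
(no output)
```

View pics/z5.png

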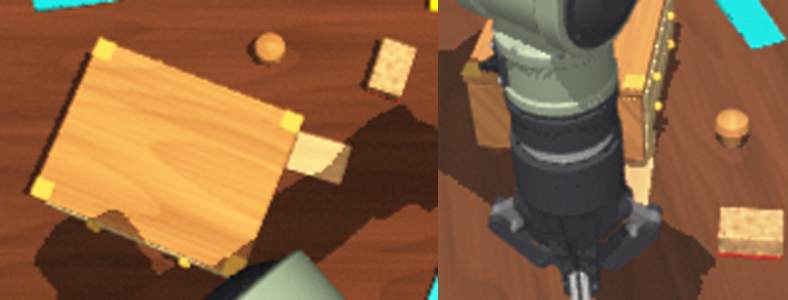

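The wedge sits under the red-foot corner, with its exposed part at about (318,157) in the top crop. Checking numerically that the chest did not shift.

```bash
python3 - <<'E'
from h import *
a=np.load('pics/top1.png.npz')['img']; c=np.load('pics/top5.png.npz'); b=c['img']
def sh(x,y,r=9):
    t=cv2.resize(a[y-r:y+r,x-r:x+r],None,fx=8,fy=8,interpolation=2); s=cv2.resize(b[y-r-5:y+r+5,x-r-5:x+r+5],None,fx=8,fy=8,interpolation=2)
    m=cv2.matchTemplate(s,t,cv2.TM_CCOEFF_NORMED); _,v,_,l=cv2.minMaxLoc(m); return (np.array(l)/8-5),round(v,3)
for n,p in dict(l0=(256,174),l1=(331,203),l3=(232,230),mush=(322,174),block=(372,181)).items(): print(n,sh(*p))
f=lambda p:(np.array(p)+.5)/2.5+(215,155)-.5
W=np.array([ray(c,f(p),21)[:2] for p in((351,147),(342,184))]);m=W.mean(0);print(W,m)
F=np.array([533.5,-14]);print('thick end to foot',np.linalg.norm(F-m),'expect 92+')
n=monitor.state();print(n['tool_pos'],n['ee_rot'])
E
```

```text
l0 (array([0., 0.]), 0.998)
l1 (array([-0.25 , -0.375]), 0.806)
l3 (array([0., 0.]), 0.994)
mush (array([0., 0.]), 0.999)
block (array([0., 0.]), 0.997)
[[ 532.44267054 -107.96593399]
 [ 483.97309809  -96.34295562]] [ 508.20788432 -102.15444481]
thick end to foot 91.71094403230694 expect 92+
[ 433.99951787 -358.97618744  239.81425826] [-3.14146282e+00 -1.82319283e-03  1.27996370e+00]
```

Emit:
step_arm(increments=[{"dx": 0.045,"dy": 0,"dz": 0,"rx": 0,"ry": 0,"rz": 0,"hand": 0},{"dx": 0.09,"dy": -0.001,"dz": 0,"rx": 0,"ry": 0,"rz": 0,"hand": 0},{"dx": 0.135,"dy": -0.001,"dz": 0,"rx": 0,"ry": 0,"rz": 0,"hand": 0},{"dx": 0.18,"dy": -0.002,"dz": 0,"rx": 0,"ry": 0,"rz": 0,"hand": 0},{"dx": 0.225,"dy": -0.002,"dz": 0,"rx": 0,"ry": 0,"rz": 0,"hand": 0},{"dx": 0.27,"dy": -0.003,"dz": 0,"rx": 0,"ry": 0,"rz": 0,"hand": 0},{"dx": 0.315,"dy": -0.004,"dz": 0,"rx": 0,"ry": 0,"rz": 0,"hand": 0},{"dx": 0.359,"dy": -0.004,"dz": 0,"rx": 0,"ry": 0,"rz": 0,"hand": 0},{"dx": 0.359,"dy": -0.004,"dz": 0.04,"rx": 0,"ry": 0,"rz": 0,"hand": 0},{"dx": 0.359,"dy": -0.004,"dz": 0.065,"rx": 0,"ry": 0,"rz": 0,"hand": 0}])

```text
t: 8.85
tool_pos: [531.2, -11.5, 172.7]
ee_rot: [-3.138, -0.001, 1.285]
force: [0.4, 0.5, 0.2]
finger_gap: -0.0
grip_force: 0.0
```

Emit:
step_arm(increments=[{"dx": 0,"dy": 0,"dz": 0.003,"rx": 0,"ry": 0,"rz": 0,"hand": 0},{"dx": 0,"dy": 0,"dz": 0.004,"rx": 0,"ry": 0,"rz": 0,"hand": 0},{"dx": 0,"dy": 0,"dz": 0.004,"rx": 0,"ry": 0,"rz": 0,"hand": 0}])

```text
t: 9.22
tool_pos: [533.8, -14.2, 172.2]
ee_rot: [3.14, -0.0, 1.281]
force: [0.2, -0.0, 0.2]
finger_gap: 0.3
grip_force: 0.0
```

Emit:
step_arm(increments=[{"dx": 0,"dy": 0,"dz": 0.004,"rx": 0,"ry": 0,"rz": 0,"hand": 0},{"dx": 0,"dy": 0,"dz": 0.008,"rx": 0,"ry": 0,"rz": 0,"hand": 0},{"dx": 0,"dy": 0,"dz": 0.009,"rx": 0,"ry": 0,"rz": 0,"hand": 0},{"dx": 0,"dy": 0,"dz": 0.009,"rx": 0,"ry": 0,"rz": 0,"hand": 0}])

```text
t: 9.72
tool_pos: [533.1, -14.2, 162.2]
ee_rot: [-3.141, 0.0, 1.281]
force: [-0.2, -0.5, 0.4]
finger_gap: -0.2
grip_force: 0.0
```

Emit:
step_arm(increments=[{"dx": 0,"dy": 0,"dz": 0.001,"rx": 0,"ry": 0,"rz": 0,"hand": 0},{"dx": 0,"dy": 0,"dz": 0.001,"rx": 0,"ry": 0,"rz": 0,"hand": 0}])

```text
t: 9.98
tool_pos: [533.3, -14.3, 161.8]
ee_rot: [3.141, 0.0, 1.281]
force: [-1.8, -0.5, 4.1]
finger_gap: 0.1
grip_force: 2.1
```

Emit:
step_arm(increments=[{"dx": 0,"dy": 0,"dz": 0.001,"rx": 0,"ry": 0,"rz": 0,"hand": 0},{"dx": 0,"dy": 0,"dz": 0.001,"rx": 0,"ry": 0,"rz": 0,"hand": 0}])

```text
t: 10.22
tool_pos: [533.5, -14.4, 161.6]
ee_rot: [3.14, 0.0, 1.281]
force: [-2.4, -0.2, 10.6]
finger_gap: -0.0
grip_force: 5.5
```

Emit:
step_arm(increments=[{"dx": 0,"dy": 0,"dz": 0,"rx": 0,"ry": 0,"rz": 0,"hand": 0},{"dx": 0,"dy": 0,"dz": 0,"rx": 0,"ry": 0,"rz": 0,"hand": 0},{"dx": 0,"dy": 0,"dz": 0,"rx": 0,"ry": 0,"rz": 0,"hand": 0},{"dx": 0,"dy": 0,"dz": 0,"rx": 0,"ry": 0,"rz": 0,"hand": 0}])

```text
t: 10.72
tool_pos: [533.5, -14.4, 161.6]
ee_rot: [3.14, 0.0, 1.281]
force: [-3.4, -0.7, 10.7]
finger_gap: -0.1
grip_force: 5.4
```

```bash
python3 - <<'E'
from h import *
b=cap('side','side6.png');a=cap('top','top6.png');s=monitor.state();print(s['force'],s['tool_pos'])
A=cv2.resize(a['img'][155:275,215:390,::-1],None,fx=2.5,fy=2.5,interpolation=2);B=cv2.resize(b['img'][135:295,240:380,::-1],None,fx=1.875,fy=1.875,interpolation=2)
cv2.imwrite('pics/z6.png',np.hstack([A,B]))
E
```

```text
[-3.11676578  0.28883479 10.98363222] [533.47653056 -14.37425928 161.6462853 ]
```

View pics/z6.png

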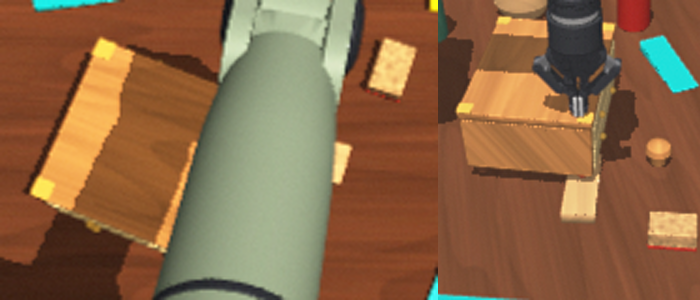

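The fingertips press on the lid corner, at about (578,112) in the side crop, right above the wedged foot at (580,180). The chest is level and steady at about 10.7 N, so I am handing in.

```bash
python3 -c "
from rig import close_job
print(close_job())"
```

```text
the job is handed in; nothing more can be done
None
```

The wedge is under the red foot. I handed the job in with the fingertips holding about 10.7 N on the press spot; the chest stayed level and in its place, and the run took about 11 s.

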